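# Pour casting slugs from a chute into a jar

### The job

Fill the dark jar on the steel stand with the four copper slugs lying in the aluminium chute: lift the chute by its red grip, keep it level with all four aboard while you rest the tip of its spout gently on the jar's rim, over the mouth (the stand is set to another height each time), and only then tip it until every slug has slid into the jar. Do not touch the slugs with the fingers or press hard on the jar, and leave the tea cup, the wood block and the pliers where they are. At the end set the empty chute back down flat on the bench beside the stand and let go of it.

Things in the scene. Friction and masses are not known exactly. Their poses are not given: they have to be found in the camera images.
- chute: Open aluminium trough, 0.2 kg (varies), 170 mm long, loose. Origin: centre of its underside; x points to the spout, z up. Floor 3 mm thick, walls up to 17 mm above the underside, 54 mm wide from its closed back (x = -85 mm) to x = 20, tapering to x = 60. No pose is given while it is held.
- spout_tip (a point): Middle of the lower edge of the chute's open spout tip, at (85, 0, 0) mm in the chute's frame. The spout is 25 mm wide inside, 29 mm outside, from x = 60 to 85 mm. Axes as the chute's.
- grip (a point): Centre of the chute's red grip, at (-15, 0, 54) mm in the chute's frame: an upright plate 12 mm thick (along the chute's x), 40 mm wide (y), from z = 37 to 72 mm, on a steel bridge across the trough (60 mm wide, top at z = 37 mm). Pinch it across its thickness from above. Axes as the chute's.
- jar_stand: Dark steel rise-and-fall stand fixed to the bench, foot 90 mm across; its plate carries a dark open ceramic jar, 80 mm across its belly, 74 mm high, fixed on it. Origin: centre of the foot, on the bench, straight below the jar's mouth. The plate's height is reset each time and not reported: the rim lies 104 to 134 mm above the bench (find it by touch or sight).
- jar_axis (a point): Point on the vertical axis of the jar, 200 mm above the bench, well above it. The jar's mouth and hollow, centred on this axis, are a straight round well 43 mm in diameter and 66 mm deep; the rim is level and about 55 mm across outside.
- slug1: Copper casting slug, one of four alike: a short loose cylinder 12 mm in diameter, 10 mm high, 10 g, origin at its centre. Starts on end in the back half of the chute. It slides on the chute floor from a tilt of about 13 to 24 degrees (hidden friction). Slugs can hang up on each other or at the neck and then need more tilt or a little rocking.
- slug2: Copper casting slug, one of four alike: a short loose cylinder 12 mm in diameter, 10 mm high, 10 g, origin at its centre. Starts on end in the back half of the chute. It slides on the chute floor from a tilt of about 13 to 24 degrees (hidden friction). Slugs can hang up on each other or at the neck and then need more tilt or a little rocking.
- slug3: Copper casting slug, one of four alike: a short loose cylinder 12 mm in diameter, 10 mm high, 10 g, origin at its centre. Starts on end in the back half of the chute. It slides on the chute floor from a tilt of about 13 to 24 degrees (hidden friction). Slugs can hang up on each other or at the neck and then need more tilt or a little rocking.
- slug4: Copper casting slug, one of four alike: a short loose cylinder 12 mm in diameter, 10 mm high, 10 g, origin at its centre. Starts on end in the back half of the chute. It slides on the chute floor from a tilt of about 13 to 24 degrees (hidden friction). Slugs can hang up on each other or at the neck and then need more tilt or a little rocking.
- tea_cup: White porcelain tea cup, 77 mm across, 57 mm high, a bystander. Origin: centre of its underside.
- wood_block: Dark wood block 41x70x24 mm lying flat, a bystander. Origin: centre of its underside.
- flat_pliers: Flat pliers with orange handles, 160x56x13 mm, lying flat, a bystander. Origin: centre of the underside.

How it is judged:
By the outcome, as a careful person would: the job done as asked, in the order asked, and still so for the second after the job is handed in, with the robot touching nothing.
It also fails if it takes over 58 s, if anything falls off the work surface, if the arm or the gripper's body presses on something with over 40 N, if the wrist force passes 120 N, or if a joint passes its speed limit or range.

### The arm

A 6-joint arm with a two-finger parallel gripper is mounted at the origin on a cart in front of the work surface, level with it; the furniture and walls round the work are solid. World frame = base frame: x ahead of the robot, y to its left, z up, the work surface at z = 0. Lengths are in m, angles in rad, forces in N, time in s.
With the tool pointing down it reaches from about 0.325 to 0.9 m from the base axis. Payload 6.1 kg.
Tool frame: the origin (TCP) lies at the very end of the fingers, on their centre line; the grasp point (between the pads) lies 19 mm behind it; z points along the fingers, y is the line along which they close (so a half turn about z gives the same grasp; the last joint's range is limited). The gripper opens to 85 mm and grips with 20 to 120 N. Pads are 22 mm wide; open, the fingers measure 114 mm over their backs; the gripper's body (76 mm by 85 mm) begins 54 mm behind the grasp point. The pads swing forward as they close: fully open they stand 13 mm farther back than shut.
Start: joints at [1.102, 0.22, 1.526, -0, 1.395, -0.126], TCP at [0.21, 0.589, 0.231] pointing down, gripper open.
Joint ranges: [-2.98, 2.98], [-0.91, 2.08], [0.09, 2.57], [-1.24, 4.39], [0.2, 2.65], [-2.68, 2.68]. Speed limits (rad/s): [2.57, 2.57, 3.01, 3.14, 3.14, 3.14].

### API

Orientations are given as a 3x3 rotation matrix whose columns are the frame's x, y, z axes.
In Python, from workcell import env gives the robot as it stands. The module is installed in compiled form; this text tells all that it offers.
- The arm moves only by the tool carry_out, never from a script. Its argument "targets" is a list of rows, each an object with "translation": the shift along the tool's x, y, z in mm, a list of three; "twist": the turn, a rotation vector about the tool's x, y, z in degrees, a list of three. A call has 1 to 5 rows; each row is the pose to reach, as a shift and turn from the pose commanded when the call began, along the tool's axes at that moment; what a row does not reach only later rows make up. A row lasts 1/8 s, in which the tool goes at most 62.5 mm and 10.7 degrees, less where a joint would pass 70% of its speed; a pose out of reach is approached as far as the arm can. A call with a gripper value outside its range is refused whole. "claw" is the opening, from 0 (shut) to 1 (fully open), set as the call begins (left out, the last holds). The fingers move at their own pace and stop on an object; the grip force is fixed at half the most. Time passes only in rows, so rows that repeat a pose let the fingers close. It gives the time, the measured TCP pose, the force, the opening and the grip force at its end, in the units of the state.
- env.sense(): the state, without advancing time (a new reading comes with each control period).
- env.capture(name): name is "side" or "top"; returns a dict with "image" (384x512x3 uint8, red, green, blue), "camera_matrix" (3x3 intrinsics, pixels), "R" (3x3) and "t" (3): a world point X has camera coordinates R X + t. Camera axes: x right, y down, z forward; pixel columns grow to the right and rows downward; lengths in m; the calibration is good to about 2 mm. A picture is of the moment at which its call begins. There is no depth.
- env.finish_job(): hands the job in; it is judged then, once.
Trained networks look in a picture, given as the dict that the camera call returned (one of the last four; its "shot" number tells which), for a name from the list of things; names that differ only in an ending like _2 or _b are one class to them, and where a whole thing is asked for, a point or a joint stands for the part that bears it (a point fixed in the world has none). Each returns a list of dicts, best first, with "confidence" (0 to 1); they miss things now and then, are a little off and sometimes report something else, mostly with a low value. They report only what shows in the picture. A call takes as long as a camera call.
- env.search_frame(picture, target): "at" ([x, y, z] in m, in world coordinates, good to about 4 mm: the middle of the surface that is visible of it).
- env.outline_of(picture, target): "region" (384x512 bool, what is visible of it).
- env.pinpoint(picture, target): "at" ([x, y, z] in m, in world coordinates, good to about 4 mm: a listed point, or the origin of a listed thing).
The state is a dict: "t": time; "joint_pos": joint angles; "joint_vel": joint speeds; "effort": joint torques, N m; "eef_pos": TCP position; "orientation": TCP orientation; "force": force on the tool from outside, world axes, zero at the start; "ft_torque": the same for the moment, N m; "opening": opening from 0.0 (shut) to 1.0 (fully open); "gripper_force": force on a finger pad.
Only numpy, scipy, OpenCV 4.12 (cv2) and the standard library are available. Lean on these libraries where they do the work, as an engineer would, in place of code of your own. Each camera call takes 0.05 s, during which the arm holds its last target. There are 200 camera calls.

## Working session

There is one attempt and no reset: what is moved stays moved. The work goes in short steps, Python scripts to look and compute and a tool call to move; the robot and the scene stay as the last step left them, time stands still between calls to the robot, and variables do not carry over. Pictures are saved under pics/ and viewed, at most 10 in all, crops included, and the job is handed in when it is done.

Besides the shell and the picture viewer there is one more tool, called after "Emit:" by a JSON object that holds its "name" and its "arguments". carry_out: Moves the arm, as the interface text tells. Its arguments: {"type":"object","properties":{"targets":{"type":"array","items":{"type":"object","properties":{"translation":{"type":"array","items":{"type":"number"}},"twist":{"type":"array","items":{"type":"number"}}}}},"claw":{"type":"number"}},"required":["targets"]}

```bash
mkdir -p pics
cat > h.py <<'E'
import numpy as np, cv2
from workcell import env
np.set_printoptions(precision=4,suppress=True)
def save(p,n): cv2.imwrite(f'pics/{n}.png',p['image'][:,:,::-1])
def proj(p,X):
    c=p['R']@np.array(X,float)+p['t']; u=p['camera_matrix']@c; return u[:2]/u[2]
def ray(p,uv,z):
    d=p['R'].T@np.linalg.inv(p['camera_matrix'])@np.array([uv[0],uv[1],1.]); o=-p['R'].T@p['t']
    return o+d*(z-o[2])/d[2]
E
python3 - <<'E'
from h import *
s=env.sense(); print({k:np.array(v) for k,v in s.items()})
for c in ['top','side']:
    p=env.capture(c); save(p,c+'0'); print(c,'cam',-p['R'].T@p['t'], p['R'].tolist())
    for n in ['chute','spout_tip','grip','jar_stand','jar_axis','slug1','tea_cup','wood_block','flat_pliers']:
        r=env.pinpoint(p,n); print(n,[(np.array(d['at']),round(d['confidence'],2)) for d in r[:4]])
E
```

```text
{'t': array(0.), 'joint_pos': array([ 1.1019,  0.2213,  1.5276, -0.    ,  1.3947, -0.1261]), 'joint_vel': array([-0.0002, -0.0008, -0.0006, -0.0014, -0.0027,  0.0002]), 'effort': array([  0.0014, -49.6899, -38.9399,  -0.0001,   0.0109,  -0.    ]), 'eef_pos': array([0.2098, 0.5881, 0.2302]), 'orientation': array([[-0.9418,  0.3361, -0.0009],
       [ 0.3361,  0.9418, -0.0017],
       [ 0.0002, -0.0019, -1.    ]]), 'force': array([0.2436, 0.6792, 0.4394]), 'ft_torque': array([ 0.0474, -0.0201,  0.0229]), 'gripper_force': array(0.), 'opening': array(1.001)}
top cam [0.4578 0.1368 1.4578] [[0.024588040347409613, -0.9995433857571403, 0.017562695152706274], [-0.9971176925632048, -0.025782135139227697, -0.07135536899976537], [0.07177559090181171, -0.015757585373886898, -0.9972963266020186]]
chute [(array([ 0.4828,  0.1698, -0.0025]), 0.58)]
spout_tip [(array([0.3998, 0.1482, 0.0026]), 0.79)]
grip [(array([0.4934, 0.1776, 0.0547]), 0.71)]
jar_stand [(array([0.4788, 0.1697, 0.0003]), 0.71)]
jar_axis [(array([ 0.4743, -0.0581,  0.1996]), 0.6)]
slug1 []
tea_cup [(array([0.6677, 0.0355, 0.0025])
[... 163 characters left out ...]
ide cam [ 0.459  -1.0658  0.9519] [[0.9982053253371496, -0.05910179485478193, 0.009649161284722915], [-0.025605285237583018, -0.566892909279301, -0.8233934653473709], [0.05413407278653005, 0.8216686724305567, -0.5673888392537777]]
chute [(array([0.4798, 0.1727, 0.0002]), 0.79), (array([ 0.4818, -0.0641, -0.0036]), 0.71)]
spout_tip [(array([ 0.3967,  0.153 , -0.0021]), 0.98)]
grip [(array([0.4941, 0.174 , 0.0525]), 0.94)]
jar_stand [(array([ 0.4791, -0.0601, -0.0018]), 0.9), (array([0.4968, 0.1738, 0.0528]), 0.54)]
jar_axis []
slug1 []
tea_cup [(array([0.671 , 0.0391, 0.0009]), 0.69)]
wood_block [(array([ 0.6749, -0.0997,  0.0003]), 0.64)]
flat_pliers [(array([0.4712, 0.3621, 0.0017]), 0.68)]
```

View pics/top0.png

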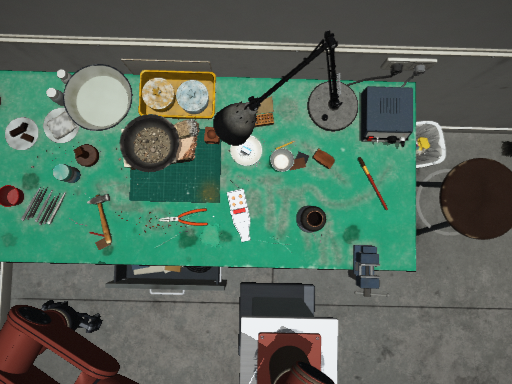

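View pics/side0.png

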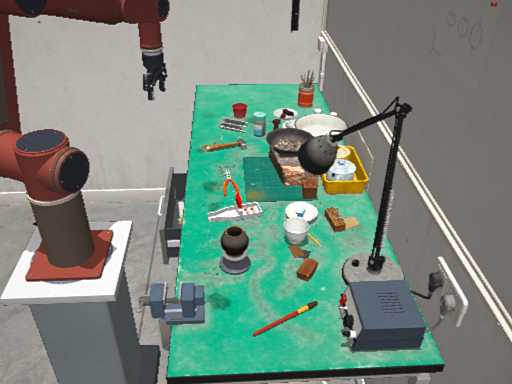

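Top: the chute is at about cols 228–250, rows 190–242, with its spout towards the robot. The jar is at (313,218). Side: the jar mouth is near (235,232), the chute near (236,211), and the lamp head near (318,155). Next I'll refine these with zoomed crops.

Run:
```python
from h import *
T=env.capture('top');S=env.capture('side')
def tri(a,b):
    A=[];B=[]
    for p,uv in((T,a),(S,b)):
        d=p['R'].T@np.linalg.inv(p['camera_matrix'])@np.array([*uv,1.]);d/=np.linalg.norm(d);o=-p['R'].T@p['t']
        P=np.eye(3)-np.outer(d,d);A.append(P);B.append(P@o)
    return np.linalg.lstsq(np.vstack(A),np.hstack(B),rcond=None)[0]
print('lamp',tri((237,120),(318,155)))
for p,n,(u0,v0) in((T,'t',(215,180)),(S,'s',(195,180))):
    im=p['image'].astype(int);m=(im[...,0]>140)&(im[...,1]<70)&(im[...,2]<70)
    r=m[v0:v0+75,u0:u0+75];v,u=np.nonzero(r);print(n,'red',len(u),u.mean()+u0,v.mean()+v0,u.min()+u0,u.max()+u0,v.min()+v0,v.max()+v0)
    o=env.outline_of(p,'chute')
    for d in o[:2]:
        v,u=np.nonzero(d['region']);rect=cv2.minAreaRect(np.c_[u,v].astype(np.float32));print('chute',d['confidence'],len(u),rect)
        if n=='t':
            W=np.array([ray(p,q,0.010) for q in np.c_[u,v]]);c=W.mean(0);e,V=np.linalg.eigh(np.cov(W[:,:2].T));print(c,V[:,1],np.degrees(np.arctan2(V[1,1],V[0,1])), (W[:,:2]-c[:2])@V[:,1]@np.eye(1) if 0 else [((W[:,:2]-c[:2])@V[:,1]).min(),((W[:,:2]-c[:2])@V[:,1]).max()])
a=cv2.resize(T['image'][180:255,220:340],(720,450),interpolation=cv2.INTER_CUBIC)
b=cv2.resize(S['image'][190:280,200:320],(720,540),interpolation=cv2.INTER_CUBIC)
cv2.imwrite('pics/ta.png',a[:,:,::-1]);cv2.imwrite('pics/sa.png',b[:,:,::-1])
```

```text
lamp [0.7474 0.182  0.2174]
t red 25 238.04 210.52 234 244 208 213
chute 0.79 792 ((239.8607635498047, 215.37753295898438), (52.25145721435547, 18.595027923583984), 79.99201965332031)
[0.4895 0.1725 0.01  ] [-0.9711 -0.2388] -166.18429983510245 [np.float64(-0.07783855600138818), np.float64(0.0947001334403564)]
s red 52 237.48076923076923 197.96153846153845 225 241 180 207
chute 0.74 781 ((234.1351318359375, 207.81080627441406), (24.331050872802734, 52.6076774597168), 80.53767395019531)
```

View pics/ta.png

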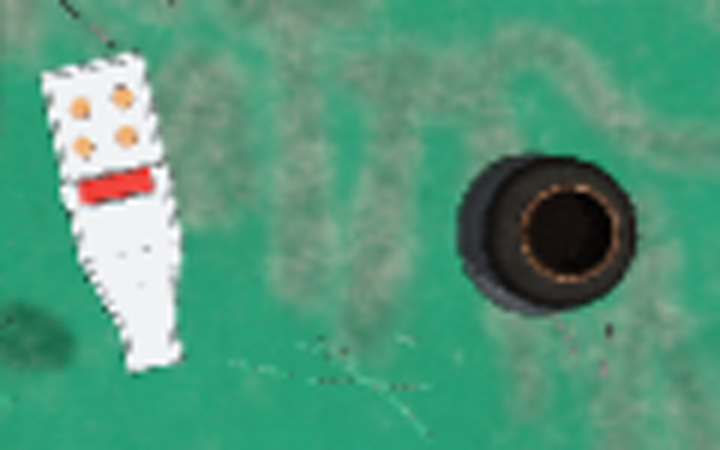

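View pics/sa.png

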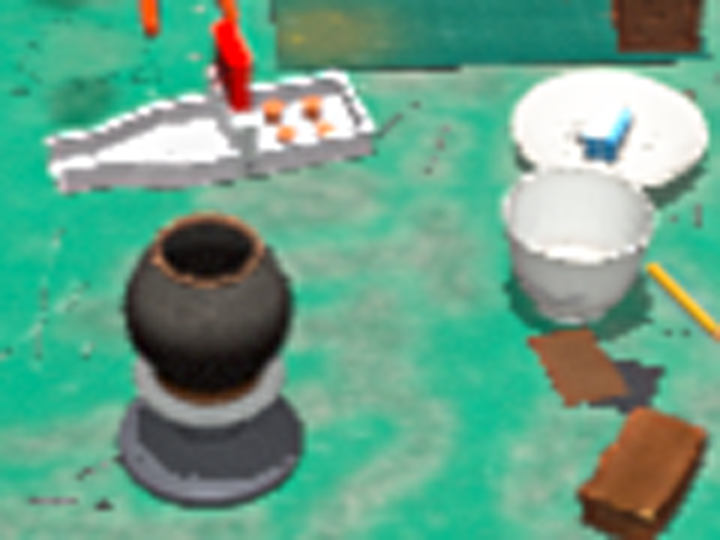

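The top crop shows the four slugs behind the red grip, which is centred at crop (115,186). The back edge is at (92,63), the spout tip at (156,365) and the jar rim centre at (570,233). In the side crop the rim is centred at (208,249) and the foot at (211,442).

Run:
```python
from h import *
from scipy.optimize import least_squares
T=env.capture('top');S=env.capture('side')
f=lambda q,o:((q[0]+.5)/6-.5+o[0],(q[1]+.5)/6-.5+o[1])
t=lambda q:f(q,(220,180)); s=lambda q:f(q,(200,190))
g=ray(T,t((115,186)),.072);b=ray(T,t((92,63)),.017);e=ray(T,t((156,365)),.014)
print('grip',g,'back',b,'tip',e,'len',np.linalg.norm(b-e),'yaw',np.degrees(np.arctan2(*(e-b)[1::-1])))
d=(e-b)[:2]/np.linalg.norm((e-b)[:2]);print('grip from back',(g-b)[:2]@d,'lat',np.cross(d,(g-b)[:2]))
gs=ray(S,s((232,65)),.054);print('grip side',gs)
r=least_squares(lambda X:np.r_[proj(T,X)-t((570,233)),proj(S,X)-s((208,249))],[.48,-.06,.12]);print('rim',r.x,r.fun)
print('foot',ray(S,s((211,442)),.0))
for z in(.104,.119,.134):print(z,ray(T,t((570,233)),z),ray(S,s((208,249)),z))
x=env.sense();print(x['eef_pos'],x['t'])
R=np.array(x['orientation']); g0=np.array([.4935,.176,.0])
for z in(.2,): 
    tgt=np.array([*g[:2],.16]); print('shift tool mm',R.T@(tgt-x['eef_pos'])*1000)
```

```text
grip [0.4951 0.1733 0.072 ] back [0.564  0.1893 0.017 ] tip [0.3992 0.1497 0.014 ] len 0.16948075401401136 yaw -166.47831671614406
grip from back 0.07071454232065044 lat -0.0005606094992127112
grip side [0.4959 0.1795 0.054 ]
rim [ 0.4764 -0.0604  0.1236] [ 0.0078 -0.259  -0.2326  0.0081]
foot [ 0.4771 -0.0565  0.    ]
0.104 [ 0.4759 -0.0633  0.104 ] [ 0.4775 -0.0365  0.104 ]
0.119 [ 0.4757 -0.0611  0.119 ] [ 0.4771 -0.0548  0.119 ]
0.134 [ 0.4755 -0.0589  0.134 ] [ 0.4768 -0.073   0.134 ]
[0.2101 0.5886 0.2313] 1.3
shift tool mm [-408.0578 -295.3874   71.2829]<stdin>:8: DeprecationWarning: Arrays of 2-dimensional vectors are deprecated. Use arrays of 3-dimensional vectors instead. (deprecated in NumPy 2.0)
```

```bash
cat >> h.py <<'E'
from scipy.spatial.transform import Rotation as Ro
def toolR(yaw,pitch=0):
    """tool y at yaw (deg) when down; pitch>0 = spout down"""
    a=np.radians(yaw); y=np.array([np.cos(a),np.sin(a),0]); z=np.array([0,0,-1.]); x=np.cross(y,z)
    return np.c_[x,y,z]@Ro.from_rotvec([-np.radians(pitch),0,0]).as_matrix()
def plan(pos,yaw,pitch=0):
    s=env.sense(); R=np.array(s['orientation']); p=np.array(s['eef_pos'])
    print('t',round(float(s['t']),2),'pos',p,'F',np.array(s['force']),'M',np.array(s['ft_torque']),'op',round(float(s['opening']),3),'gf',round(float(s['gripper_force']),1))
    print('yaw_y',np.degrees(np.arctan2(R[1,1],R[0,1])),'pitch',np.degrees(np.arctan2(-R[2,1],-R[2,2])),'roll',np.degrees(np.arcsin(R[2,0])),'j',np.array(s['joint_pos']))
    print('shift',np.round(R.T@(np.array(pos)-p)*1000,1),'twist',np.round(Ro.from_matrix(R.T@toolR(yaw,pitch)).as_rotvec(degrees=True),2))
E
python3 -c "
from h import *
plan([.4948,.174,.14],13.5)"
```

```text
t 1.3 pos [0.2101 0.5886 0.2313] F [ 0.2918  0.7501 -0.0925] M [-0.0526 -0.017   0.03  ] op 1.001 gf 0.0
yaw_y 70.35968224125747 pitch -0.0013571050793801033 roll 0.0006854975104948393 j [ 1.1019  0.2204  1.5265  0.      1.3947 -0.1261]
shift [-407.5 -294.8   91.3] twist [ 0.   -0.   56.86]
```

Emit:
{"name": "carry_out", "arguments": {"targets": [{"translation": [-45, -33, 10], "twist": [0, 0, 6]}, {"translation": [-90, -65, 20], "twist": [0, 0, 13]}, {"translation": [-135, -98, 30], "twist": [0, 0, 19]}, {"translation": [-180, -130, 40], "twist": [0, 0, 25]}, {"translation": [-225, -163, 50], "twist": [0, 0, 32]}], "claw": 0.6}}

```text
t: 1.92
eef_pos: [0.3681, 0.3581, 0.1813]
orientation: [[-0.618, 0.786, 0.001], [0.786, 0.618, 0.001], [-0.0, 0.001, -1.0]]
force: [1.1, 0.0, 0.7]
opening: 0.598
gripper_force: 0.0
```

```bash
python3 -c "
from h import *
plan([.4948,.174,.12],13.5)"
```

```text
t 1.93 pos [0.3681 0.3581 0.1813] F [1.0766 0.0439 0.6531] M [-0.0063 -0.0241 -0.0642] op 0.598 gf 0.0
yaw_y 38.15462894539455 pitch -0.0532443978804964 roll -0.004857998710277584 j [ 0.618  -0.0058  1.868  -0.      1.2785 -0.0479]
shift [-223.   -14.1   61.3] twist [ 0.05 -0.01 24.65]
```

Emit:
{"name": "carry_out", "arguments": {"targets": [{"translation": [-56, -4, 12], "twist": [0, 0, 7]}, {"translation": [-112, -7, 25], "twist": [0, 0, 14]}, {"translation": [-168, -11, 37], "twist": [0, 0, 20]}, {"translation": [-215, -14, 53], "twist": [0, 0, 24.5]}, {"translation": [-223, -14, 61], "twist": [0, 0, 24.6]}], "claw": 0.5}}

```text
t: 2.55
eef_pos: [0.4957, 0.1735, 0.1196]
orientation: [[-0.234, 0.972, -0.0], [0.972, 0.234, -0.0], [-0.0, -0.0, -1.0]]
force: [-0.7, -0.3, -0.4]
opening: 0.496
gripper_force: 0.0
```

Run:
```python
from h import *
plan([.4948,.174,.042],13.5)
S=env.capture('side');T=env.capture('top')
for p in(S,T):
  for n in('grip','spout_tip'): print(n,[(np.array(d['at']),round(d['confidence'],2)) for d in env.pinpoint(p,n)[:2]])
b=cv2.resize(S['image'][140:230,190:290],(800,720)[:1]+(600,),interpolation=cv2.INTER_CUBIC)
cv2.imwrite('pics/s2.png',b[:,:,::-1])
```

```text
t 2.55 pos [0.4957 0.1735 0.1196] F [-0.6915 -0.312  -0.4456] M [-0.0321  0.0342  0.022 ] op 0.496 gf 0.0
yaw_y 13.5234775056543 pitch 0.0252861572476459 roll -0.021719968317948937 j [ 0.1867  0.0938  1.8891 -0.0004  1.1592 -0.0492]
shift [ 0.7 -0.7 77.6] twist [-0.03  0.02  0.02]
grip [(array([0.4957, 0.175 , 0.0513]), 0.78), (array([ 0.6749, -0.0955, -0.0025]), 0.64)]
spout_tip [(array([ 0.3978,  0.1519, -0.0011]), 0.68)]
grip []
spout_tip [(array([0.4   , 0.1475, 0.0019]), 0.44)]
```

View pics/s2.png

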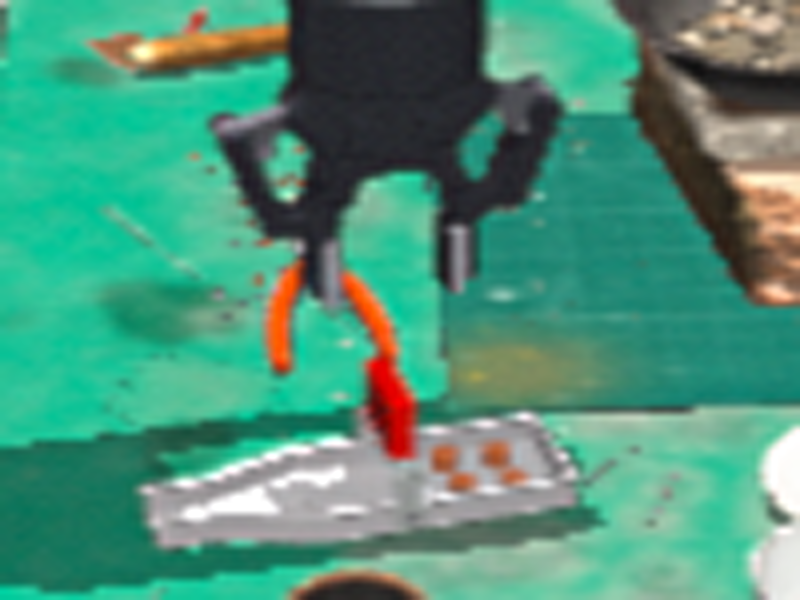

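The open fingers, at crop (330,300) and (457,290), straddle the red grip at (390,410), and the slugs are clear of them. Now lowering and closing.

Emit:
{"name": "carry_out", "arguments": {"targets": [{"translation": [0.5, 0, 35], "twist": [0, 0, 0]}, {"translation": [0.5, 0, 65], "twist": [0, 0, 0]}, {"translation": [0.5, 0, 76], "twist": [0, 0, 0]}, {"translation": [0.5, 0, 76], "twist": [0, 0, 0]}]}}

```text
t: 3.35
eef_pos: [0.494, 0.177, 0.0443]
orientation: [[-0.239, 0.971, -0.001], [0.971, 0.239, -0.0], [0.0, -0.001, -1.0]]
force: [-0.2, 0.7, -0.6]
opening: 0.498
gripper_force: 0.0
```

Emit:
{"name": "carry_out", "arguments": {"targets": [{"translation": [0, 0, 0], "twist": [0, 0, 0]}, {"translation": [0, 0, 0], "twist": [0, 0, 0]}, {"translation": [0, 0, 0], "twist": [0, 0, 0]}, {"translation": [0, 0, 0], "twist": [0, 0, 0]}, {"translation": [0, 0, 0], "twist": [0, 0, 0]}], "claw": 0.0}}

```text
t: 3.98
eef_pos: [0.4958, 0.1768, 0.0459]
orientation: [[-0.238, 0.971, 0.003], [0.971, 0.238, 0.001], [0.0, 0.003, -1.0]]
force: [-1.0, 0.6, 5.8]
opening: 0.128
gripper_force: 60.8
```

Run:
```python
from h import *
plan([.4957,.1735,.16],13.5)
```

```text
t 3.98 pos [0.4958 0.1768 0.0459] F [-0.9991  0.629   5.7603] M [ 0.0576  0.2182 -0.024 ] op 0.128 gf 60.8
yaw_y 13.749686765520755 pitch -0.1610599920264553 roll 0.004540577380748628 j [ 0.1924  0.2023  1.9266  0.0003  1.0099 -0.0477]
shift [  -3.1   -0.6 -114.1] twist [ 0.16 -0.    0.25]
```

Emit:
{"name": "carry_out", "arguments": {"targets": [{"translation": [0, 0, -5], "twist": [0, 0, 0]}, {"translation": [0, 0, -15], "twist": [0, 0, 0]}, {"translation": [0, 0, -27], "twist": [0, 0, 0]}, {"translation": [0, 0, -36], "twist": [0, 0, 0]}, {"translation": [0, 0, -40], "twist": [0, 0, 0]}]}}

```text
t: 4.6
eef_pos: [0.495, 0.1765, 0.0854]
orientation: [[-0.238, 0.971, 0.001], [0.971, 0.238, 0.0], [-0.0, 0.001, -1.0]]
force: [0.5, 0.2, -2.5]
opening: 0.129
gripper_force: 59.4
```

Run:
```python
from h import *
plan([.4957,.1755,.21],13.5)
S=env.capture('side')
b=cv2.resize(S['image'][140:230,190:290],(800,600),interpolation=cv2.INTER_CUBIC)
cv2.imwrite('pics/s3.png',b[:,:,::-1])
for n in('grip','spout_tip'): print(n,[(np.array(d['at']),round(d['confidence'],2)) for d in env.pinpoint(S,n)[:2]])
```

```text
t 4.6 pos [0.495  0.1765 0.0854] F [ 0.5492  0.1607 -2.4979] M [ 0.0186  0.0021 -0.0117] op 0.129 gf 59.4
yaw_y 13.758969351760479 pitch -0.0853627530556329 roll -0.004280468918575794 j [ 0.1924  0.1403  1.9105 -0.      1.0893 -0.0477]
shift [  -1.2    0.6 -124.6] twist [0.09 0.   0.26]
grip [(array([0.498 , 0.1743, 0.094 ]), 0.74)]
spout_tip [(array([0.3943, 0.1516, 0.0393]), 0.76)]
```

View pics/s3.png

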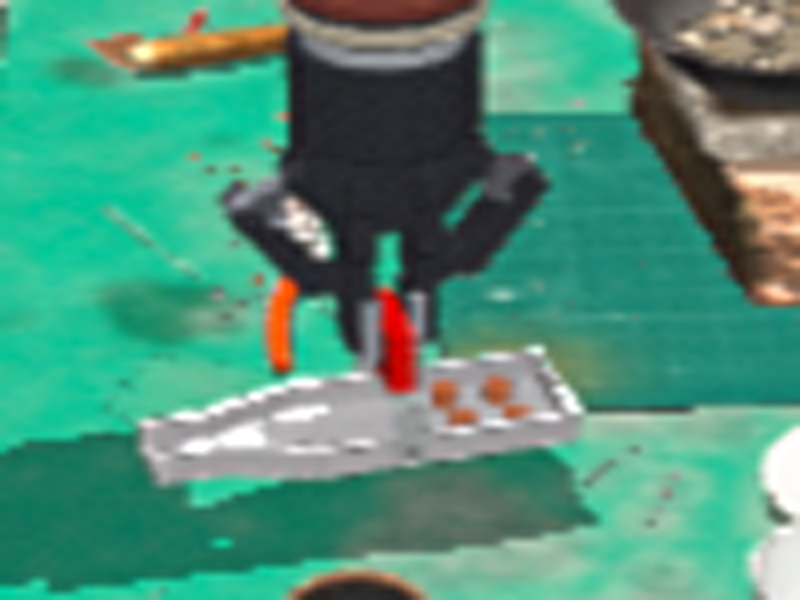

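The chute hangs level between the fingers and all four slugs are behind the grip, near crop (440–515, 390–415). Lifting on.

Emit:
{"name": "carry_out", "arguments": {"targets": [{"translation": [0, 0, -10], "twist": [0, 0, 0]}, {"translation": [0, 0, -30], "twist": [0, 0, 0]}, {"translation": [0, 0, -55], "twist": [0, 0, 0]}, {"translation": [0, 0, -78], "twist": [0, 0, 0]}, {"translation": [0, 0, -90], "twist": [0, 0, 0]}]}}

```text
t: 5.38
eef_pos: [0.4951, 0.1766, 0.176]
orientation: [[-0.238, 0.971, 0.002], [0.971, 0.238, 0.0], [-0.0, 0.002, -1.0]]
force: [-0.6, 0.1, -3.0]
opening: 0.127
gripper_force: 59.4
```

Run:
```python
from h import *
yaw=-7.2; R=toolR(yaw); axis=np.array([.4764,-.060]); rad=R[:2,1]
tip=axis+rad*0.009
tcp=tip-(R[:2,0]*-.0025+R[:2,1]*-.1); print(tcp)
plan([*tcp,.185],yaw)
plan([*(tcp+rad*.03),.185],yaw)
```

```text
[ 0.5849 -0.0712]
t 5.38 pos [0.4951 0.1766 0.176 ] F [-0.6092  0.1492 -3.0471] M [ 0.0023  0.0461 -0.0296] op 0.127 gf 59.4
yaw_y 13.760753731438196 pitch -0.11609347980259908 roll -0.004709008551599826 j [ 0.1925  0.0283  1.8439  0.      1.2673 -0.0477]
shift [-262.    28.2   -8.9] twist [ 0.12 -0.02 20.96]
t 5.38 pos [0.4951 0.1766 0.176 ] F [-0.6092  0.1492 -3.0471] M [ 0.0023  0.0461 -0.0296] op 0.127 gf 59.4
yaw_y 13.760753731438196 pitch -0.11609347980259908 roll -0.004709008551599826 j [ 0.1925  0.0283  1.8439  0.      1.2673 -0.0477]
shift [-272.7   56.2   -8.9] twist [ 0.12 -0.02 20.96]
```

Emit:
{"name": "carry_out", "arguments": {"targets": [{"translation": [-4, 0, -5], "twist": [0, 0, 0.3]}, {"translation": [-14, 1, -13], "twist": [0, 0, 1.1]}, {"translation": [-31, 3, -22], "twist": [0, 0, 2.5]}, {"translation": [-53, 6, -30], "twist": [0, 0, 4.2]}, {"translation": [-78, 8, -34], "twist": [0, 0, 6.2]}]}}

```text
t: 6.0
eef_pos: [0.5215, 0.1009, 0.2089]
orientation: [[-0.129, 0.992, 0.001], [0.992, 0.129, -0.0], [-0.0, 0.001, -1.0]]
force: [0.9, 0.1, -2.9]
opening: 0.13
gripper_force: 59.4
```

Run:
```python
from h import *
plan([.5849,-.0712,.21],-7.2)
```

```text
t 6.0 pos [0.5215 0.1009 0.2089] F [ 0.9498  0.0515 -2.9194] M [ 0.0196 -0.0382 -0.0544] op 0.13 gf 59.4
yaw_y 7.429841374719133 pitch -0.029618568080067107 roll -0.018664819224601253 j [ 0.0428  0.0126  1.7958 -0.0003  1.3326 -0.0868]
shift [-178.9   40.6   -1. ] twist [ 0.03  0.01 14.63]
```

Emit:
{"name": "carry_out", "arguments": {"targets": [{"translation": [-14, 3, -1], "twist": [0, 0, 1.1]}, {"translation": [-36, 8, -1], "twist": [0, 0, 2.9]}, {"translation": [-62, 14, -1], "twist": [0, 0, 5.0]}, {"translation": [-86, 20, -1], "twist": [0, 0, 7.0]}, {"translation": [-106, 24, -1], "twist": [0, 0, 8.6]}]}}

```text
t: 6.62
eef_pos: [0.5587, -0.0007, 0.209]
orientation: [[0.02, 1.0, -0.001], [1.0, -0.02, 0.0], [0.0, -0.001, -1.0]]
force: [-0.7, -0.2, -2.6]
opening: 0.129
gripper_force: 59.4
```

Run:
```python
from h import *
plan([.5849,-.0712,.21],-7.2)
```

```text
t 6.62 pos [ 0.5587 -0.0007  0.209 ] F [-0.6803 -0.2083 -2.6454] M [-0.0172 -0.0174  0.0606] op 0.129 gf 59.4
yaw_y -1.1609503789253972 pitch 0.04002716139614239 roll 0.010764101800866666 j [-0.1424  0.0801  1.7257  0.0001  1.3364 -0.1222]
shift [-70.   27.6  -1.1] twist [-0.04 -0.01  6.04]
```

Emit:
{"name": "carry_out", "arguments": {"targets": [{"translation": [-16, 6, -1], "twist": [0, 0, 1.4]}, {"translation": [-36, 14, -1], "twist": [0, 0, 3.1]}, {"translation": [-54, 21, -1], "twist": [0, 0, 4.7]}, {"translation": [-66, 26, -1], "twist": [0, 0, 5.7]}, {"translation": [-70, 27.5, -1], "twist": [0, 0, 6.0]}]}}

```text
t: 7.25
eef_pos: [0.585, -0.0707, 0.2102]
orientation: [[0.124, 0.992, -0.0], [0.992, -0.124, 0.0], [0.0, -0.0, -1.0]]
force: [0.2, -0.1, -2.2]
opening: 0.129
gripper_force: 59.4
```

Run:
```python
from h import *
plan([.5849,-.0712,.185],-7.2)
T=env.capture('top');S=env.capture('side')
for p in(T,S):
  for n in('grip','spout_tip','jar_axis','jar_stand'): print(n,[(np.array(d['at']),round(d['confidence'],2)) for d in env.pinpoint(p,n)[:2]])
a=cv2.resize(T['image'][170:250,270:350],(400,400),interpolation=cv2.INTER_CUBIC)
b=cv2.resize(S['image'][190:270,200:280],(400,400),interpolation=cv2.INTER_CUBIC)
cv2.imwrite('pics/c4.png',np.hstack([a,b])[:,:,::-1])
```

```text
t 7.25 pos [ 0.585  -0.0707  0.2102] F [ 0.2454 -0.0576 -2.2028] M [ 0.043   0.0206 -0.0617] op 0.129 gf 59.4
yaw_y -7.113522745061025 pitch 0.012796305752937352 roll 0.008716168901962853 j [-0.254   0.1514  1.6456  0.0001  1.3448 -0.1299]
shift [-0.6 -0.  25.2] twist [-0.01 -0.01  0.09]
grip [(array([ 0.5853, -0.0708,  0.2198]), 0.68), (array([ 0.4714,  0.36  , -0.0041]), 0.46)]
spout_tip [(array([ 0.4873, -0.064 ,  0.1667]), 0.46)]
jar_axis [(array([ 0.4727, -0.0576,  0.1988]), 0.62)]
jar_stand [(array([ 0.4775, -0.0622, -0.0008]), 0.47)]
grip [(array([ 0.587 , -0.0735,  0.2194]), 0.98)]
spout_tip [(array([ 0.4815, -0.0594,  0.1648]), 0.98), (array([ 0.6352, -0.0688,  0.1688]), 0.72)]
jar_axis []
jar_stand [(array([ 0.4821, -0.0612, -0.0034]), 0.89)]
```

View pics/c4.png

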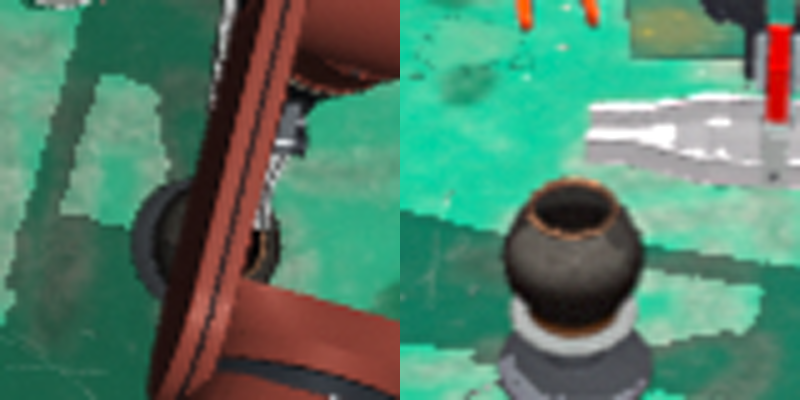

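In the side view the tip's lower edge is near crop (588,148), about 9 mm outside the axis and roughly 41 mm above the rim. I'm lowering to just above the rim, then feeling for it.

Emit:
{"name": "carry_out", "arguments": {"targets": [{"translation": [0, 0, 5], "twist": [0, 0, 0]}, {"translation": [0, 0, 13], "twist": [0, 0, 0]}, {"translation": [0, 0, 22], "twist": [0, 0, 0]}, {"translation": [0, 0, 28], "twist": [0, 0, 0]}, {"translation": [0, 0, 30], "twist": [0, 0, 0]}]}}

```text
t: 8.38
eef_pos: [0.5844, -0.0698, 0.1794]
orientation: [[0.123, 0.992, -0.001], [0.992, -0.123, 0.0], [0.0, -0.001, -1.0]]
force: [1.3, 0.2, -2.5]
opening: 0.126
gripper_force: 59.4
```

Emit:
{"name": "carry_out", "arguments": {"targets": [{"translation": [0, 0, 1], "twist": [0, 0, 0]}, {"translation": [0, 0, 2], "twist": [0, 0, 0]}, {"translation": [0, 0, 3], "twist": [0, 0, 0]}, {"translation": [0, 0, 3], "twist": [0, 0, 0]}]}}

```text
t: 8.88
eef_pos: [0.5848, -0.0698, 0.1773]
orientation: [[0.123, 0.992, 0.0], [0.992, -0.123, -0.0], [-0.0, 0.0, -1.0]]
force: [0.6, -0.7, -2.9]
opening: 0.127
gripper_force: 59.4
```

Emit:
{"name": "carry_out", "arguments": {"targets": [{"translation": [0, 0, 1], "twist": [0, 0, 0]}, {"translation": [0, 0, 2], "twist": [0, 0, 0]}, {"translation": [0, 0, 3], "twist": [0, 0, 0]}, {"translation": [0, 0, 3], "twist": [0, 0, 0]}]}}

```text
t: 9.38
eef_pos: [0.5847, -0.0698, 0.1741]
orientation: [[0.123, 0.992, -0.0], [0.992, -0.123, 0.0], [0.0, -0.0, -1.0]]
force: [-0.9, 0.0, -2.8]
opening: 0.127
gripper_force: 59.4
```

Emit:
{"name": "carry_out", "arguments": {"targets": [{"translation": [0, 0, 1], "twist": [0, 0, 0]}, {"translation": [0, 0, 2], "twist": [0, 0, 0]}, {"translation": [0, 0, 2], "twist": [0, 0, 0]}]}}

```text
t: 9.75
eef_pos: [0.5847, -0.0698, 0.1721]
orientation: [[0.123, 0.992, -0.0], [0.992, -0.123, 0.0], [0.0, -0.0, -1.0]]
force: [-0.9, 0.2, -3.2]
opening: 0.128
gripper_force: 59.4
```

Emit:
{"name": "carry_out", "arguments": {"targets": [{"translation": [0, 0, 1], "twist": [0, 0, 0]}, {"translation": [0, 0, 2], "twist": [0, 0, 0]}, {"translation": [0, 0, 2], "twist": [0, 0, 0]}]}}

```text
t: 10.12
eef_pos: [0.5847, -0.0698, 0.1702]
orientation: [[0.123, 0.992, -0.0], [0.992, -0.123, 0.0], [0.0, -0.0, -1.0]]
force: [-0.2, -0.2, -2.1]
opening: 0.128
gripper_force: 59.4
```

Emit:
{"name": "carry_out", "arguments": {"targets": [{"translation": [0, 0, 0.7], "twist": [0, 0, 0]}, {"translation": [0, 0, 1.5], "twist": [0, 0, 0]}, {"translation": [0, 0, 1.5], "twist": [0, 0, 0]}]}}

```text
t: 10.5
eef_pos: [0.5847, -0.0698, 0.1687]
orientation: [[0.123, 0.992, -0.0], [0.992, -0.123, 0.0], [0.0, -0.0, -1.0]]
force: [0.0, -0.3, -3.2]
opening: 0.13
gripper_force: 59.4
```

Emit:
{"name": "carry_out", "arguments": {"targets": [{"translation": [0, 0, 0.7], "twist": [0, 0, 0]}, {"translation": [0, 0, 1.5], "twist": [0, 0, 0]}, {"translation": [0, 0, 1.5], "twist": [0, 0, 0]}]}}

```text
t: 10.88
eef_pos: [0.585, -0.0699, 0.1678]
orientation: [[0.123, 0.992, 0.001], [0.992, -0.123, -0.0], [-0.0, 0.001, -1.0]]
force: [0.3, 0.6, 0.4]
opening: 0.132
gripper_force: 59.9
```

Run:
```python
from h import *
plan([.5847,-.0698,.165],-7.1)
```

```text
t 10.88 pos [ 0.585  -0.0699  0.1678] F [0.2976 0.5672 0.4096] M [ 0.0543  0.2904 -0.0263] op 0.132 gf 59.9
yaw_y -7.04207277603524 pitch -0.03853052005641916 roll -0.006377827275117767 j [-0.2527  0.1875  1.6869 -0.      1.2665 -0.1298]
shift [ 0.1 -0.3  2.8] twist [0.04 0.01 0.06]
```

Touch: the vertical force rose by about 3 N at TCP z = 0.1675, so the rim is about 0.123 m up, which agrees with sight. The 88 mm lever puts the contact about 12 mm behind the tip. Next I work out the tipping shifts about that contact point.

```bash
cat >> h.py <<'E'
def tilt(angs,P=(-2.5,-87.5,44.5)):
    P=np.array(P,float)
    for a in angs: print(a,np.round(P-Ro.from_rotvec([-a,0,0],degrees=True).apply(P),1))
E
python3 - <<'E'
from h import *
tilt([2,4,6,8,10,12]); 
# cumulative from a tilted start t0: P in tool frame unrotated is constant in chute/tool frame (chute rigid in tool)
S=env.capture('side')
r=env.pinpoint(S,'spout_tip');print([(np.array(d['at']),d['confidence']) for d in r[:1]])
r=env.outline_of(S,'slug1');print(len(r),[d['confidence'] for d in r])
E
```

```text
2 [ 0.  -1.6 -3. ]
4 [ 0.  -3.3 -6. ]
6 [-0.  -5.1 -8.9]
8 [ -0.   -7.  -11.7]
10 [  0.   -9.1 -14.5]
12 [ -0.  -11.2 -17.2]
[(array([ 0.4826, -0.0599,  0.1212]), 0.84)]
1 [0.43]
```

Emit:
{"name": "carry_out", "arguments": {"targets": [{"translation": [0, -1.6, -3.0], "twist": [-2, 0, 0]}, {"translation": [0, -3.3, -6.0], "twist": [-4, 0, 0]}, {"translation": [0, -5.1, -8.9], "twist": [-6, 0, 0]}, {"translation": [0, -7.0, -11.7], "twist": [-8, 0, 0]}, {"translation": [0, -7.0, -11.7], "twist": [-8, 0, 0]}]}}

```text
t: 11.65
eef_pos: [0.5774, -0.069, 0.1796]
orientation: [[0.123, 0.983, 0.14], [0.992, -0.121, -0.017], [-0.0, 0.141, -0.99]]
force: [1.0, -0.7, 2.4]
opening: 0.127
gripper_force: 60.1
```

Emit:
{"name": "carry_out", "arguments": {"targets": [{"translation": [0, -1.6, -3.0], "twist": [-2, 0, 0]}, {"translation": [0, -3.3, -6.0], "twist": [-4, 0, 0]}, {"translation": [0, -3.3, -6.0], "twist": [-4, 0, 0]}]}}

```text
t: 12.02
eef_pos: [0.5734, -0.0685, 0.1849]
orientation: [[0.122, 0.97, 0.208], [0.992, -0.12, -0.026], [-0.0, 0.209, -0.978]]
force: [-0.8, -1.3, 4.4]
opening: 0.132
gripper_force: 60.4
```

Run:
```python
from h import *
plan([.5847,-.0698,.165],-7.1,20)
S=env.capture('side')
cv2.imwrite('pics/s5.png',cv2.resize(S['image'][170:260,210:330],(800,600),interpolation=cv2.INTER_CUBIC)[:,:,::-1])
```

```text
t 12.03 pos [ 0.5734 -0.0685  0.1849] F [-0.755  -1.2679  4.4159] M [-0.027   0.6802 -0.015 ] op 0.132 gf 60.4
yaw_y -7.032802408435108 pitch -12.088496474468759 roll -0.014980883392291292 j [-0.2737 -0.0159  1.8855  0.0357  1.0636 -0.165 ]
shift [ 0.1  6.9 21.8] twist [-7.91 -0.    0.07]
```

View pics/s5.png

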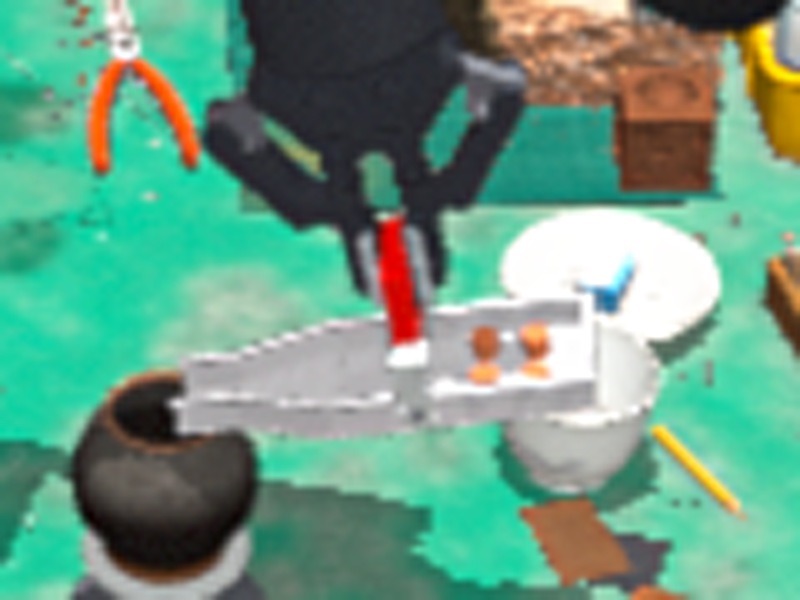

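The spout rests on the rim over the mouth, with its tip near crop (180,400). All four slugs are still at the back at a 12° tilt. The rim load has crept to about 7 N, so I'll lift 1.2 mm as I tip further.

Emit:
{"name": "carry_out", "arguments": {"targets": [{"translation": [0, -1.6, -4.2], "twist": [-2, 0, 0]}, {"translation": [0, -3.3, -7.2], "twist": [-4, 0, 0]}, {"translation": [0, -4.2, -8.7], "twist": [-5, 0, 0]}, {"translation": [0, -4.2, -8.7], "twist": [-5, 0, 0]}]}}

```text
t: 12.58
eef_pos: [0.5672, -0.0676, 0.1918]
orientation: [[0.123, 0.949, 0.29], [0.992, -0.117, -0.036], [0.0, 0.292, -0.956]]
force: [0.2, -0.3, 0.3]
opening: 0.128
gripper_force: 59.8
```

```bash
cat >> h.py <<'E'
def slugs():
    """copper blobs inside the chute, side view"""
    S=env.capture('side'); im=S['image'].astype(int)[185:250,225:310]
    m=(im[...,0]>im[...,2]+45)&(im[...,1]>im[...,2]+8)&(im[...,0]>im[...,1]+25)
    n,l,st,c=cv2.connectedComponentsWithStats(m.astype(np.uint8))
    print([(int(st[i,4]),(c[i]+[225,185]).round(0).tolist()) for i in range(1,n) if st[i,4]>2]); return S
E
python3 - <<'E'
from h import *
plan([.5847,-.0698,.165],-7.1,20)
slugs()
E
```

```text
t 12.57 pos [ 0.5672 -0.0676  0.1918] F [ 0.1516 -0.3175  0.3426] M [-0.0983  0.5797  0.0465] op 0.128 gf 59.8
yaw_y -7.046053525880239 pitch -16.979600684077433 roll 0.003225898888654365 j [-0.2846 -0.1014  1.9673  0.0565  0.9837 -0.186 ]
shift [ 0.   9.1 30.8] twist [-3.02 -0.02  0.05]
[(12, [225.0, 190.0]), (6, [235.0, 186.0]), (4, [288.0, 185.0]), (9, [295.0, 185.0]), (92, [306.0, 191.0]), (3, [264.0, 206.0]), (3, [265.0, 214.0]), (31, [281.0, 220.0]), (28, [289.0, 218.0]), (8, [232.0, 226.0]), (6, [228.0, 234.0]), (5, [309.0, 235.0]), (4, [234.0, 237.0]), (50, [294.0, 247.0])]
```

Emit:
{"name": "carry_out", "arguments": {"targets": [{"translation": [0, -1.6, -3.0], "twist": [-2, 0, 0]}, {"translation": [0, -3.3, -6.0], "twist": [-4, 0, 0]}, {"translation": [0, -3.3, -6.0], "twist": [-4, 0, 0]}, {"translation": [0, -3.3, -6.0], "twist": [-4, 0, 0]}]}}

```text
t: 13.12
eef_pos: [0.5625, -0.0671, 0.1966]
orientation: [[0.123, 0.927, 0.355], [0.992, -0.115, -0.044], [0.0, 0.357, -0.934]]
force: [-2.4, -0.3, 0.9]
opening: 0.128
gripper_force: 59.9
```

Run:
```python
from h import *
plan([.5847,-.0698,.165],-7.1,20)
slugs()
```

```text
t 13.12 pos [ 0.5625 -0.0671  0.1966] F [-2.3795 -0.3074  0.9197] M [-0.0873  0.919  -0.0385] op 0.128 gf 59.9
yaw_y -7.047076616988003 pitch -20.941539697373017 roll 0.006726105371141325 j [-0.2943 -0.1685  2.0325  0.0769  0.9184 -0.207 ]
shift [ 0.   9.6 37.5] twist [ 0.94 -0.03  0.05]
[(12, [225.0, 190.0]), (4, [288.0, 185.0]), (8, [296.0, 185.0]), (93, [306.0, 191.0]), (3, [262.0, 200.0]), (5, [266.0, 211.0]), (3, [264.0, 213.0]), (31, [277.0, 218.0]), (29, [284.0, 217.0]), (7, [232.0, 226.0]), (5, [309.0, 235.0]), (3, [229.0, 236.0]), (5, [234.0, 237.0]), (50, [294.0, 247.0])]
```

Emit:
{"name": "carry_out", "arguments": {"targets": [{"translation": [0, -0.8, -1.5], "twist": [-1, 0, 0]}, {"translation": [0, -1.6, -3.0], "twist": [-2, 0, 0]}, {"translation": [0, -1.6, -3.0], "twist": [-2, 0, 0]}, {"translation": [0, -1.6, -3.0], "twist": [-2, 0, 0]}]}}

```text
t: 13.68
eef_pos: [0.5604, -0.0668, 0.1991]
orientation: [[0.123, 0.914, 0.388], [0.992, -0.113, -0.048], [0.0, 0.391, -0.921]]
force: [-2.2, -0.2, 0.6]
opening: 0.128
gripper_force: 59.9
```

Run:
```python
from h import *
plan([.5847,-.0698,.165],-7.1,20)
S=slugs()
cv2.imwrite('pics/s6.png',cv2.resize(S['image'][170:260,210:330],(800,600),interpolation=cv2.INTER_CUBIC)[:,:,::-1])
```

```text
t 13.68 pos [ 0.5604 -0.0668  0.1991] F [-2.1776 -0.1906  0.5827] M [-0.0653  0.9466  0.0141] op 0.128 gf 59.9
yaw_y -7.046567657999599 pitch -22.993552075031058 roll 0.0012162125248401671 j [-0.2996 -0.2023  2.0651  0.0888  0.885  -0.2192]
shift [ 0.1  9.3 41. ] twist [ 2.99 -0.02  0.05]
[(12, [225.0, 190.0]), (4, [288.0, 185.0]), (8, [296.0, 185.0]), (93, [306.0, 191.0]), (3, [264.0, 208.0]), (3, [263.0, 212.0]), (27, [272.0, 219.0]), (3, [263.0, 218.0]), (8, [264.0, 224.0]), (7, [232.0, 226.0]), (5, [228.0, 235.0]), (5, [309.0, 235.0]), (8, [236.0, 237.0]), (50, [294.0, 247.0])]
```

View pics/s6.png

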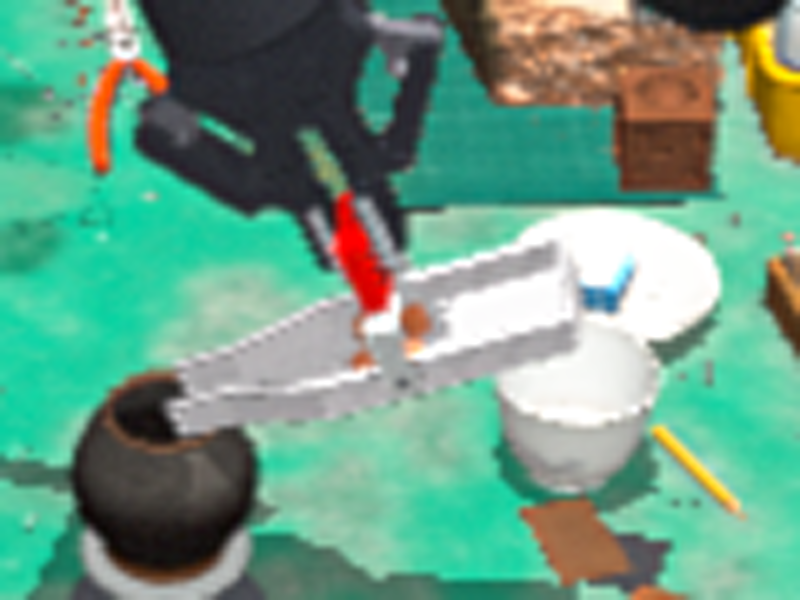

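The slugs are sliding slowly in two pairs under the bridge (crop 360–415, 320–360). I'll hold this tilt and let them run.

Emit:
{"name": "carry_out", "arguments": {"targets": [{"translation": [0, 0, 0], "twist": [0, 0, 0]}, {"translation": [0, 0, 0], "twist": [0, 0, 0]}, {"translation": [0, 0, 0], "twist": [0, 0, 0]}, {"translation": [0, 0, 0], "twist": [0, 0, 0]}]}}

```text
t: 14.22
eef_pos: [0.5604, -0.0668, 0.1991]
orientation: [[0.123, 0.914, 0.388], [0.992, -0.113, -0.048], [0.0, 0.391, -0.921]]
force: [-2.6, -0.0, 0.3]
opening: 0.128
gripper_force: 60.0
```

Run:
```python
from h import *
plan([.5847,-.0698,.165],-7.1,20)
slugs()
```

```text
t 14.22 pos [ 0.5604 -0.0668  0.1991] F [-2.642  -0.0316  0.3464] M [0.0327 1.0454 0.0115] op 0.128 gf 60.0
yaw_y -7.0386868145304256 pitch -22.98965604460024 roll 0.0008569824862148714 j [-0.2996 -0.202   2.0649  0.0888  0.885  -0.2193]
shift [ 0.   9.2 40.9] twist [ 2.99 -0.02  0.06]
[(12, [225.0, 190.0]), (4, [288.0, 185.0]), (9, [295.0, 185.0]), (92, [306.0, 191.0]), (17, [243.0, 226.0]), (33, [234.0, 229.0]), (5, [309.0, 235.0]), (3, [229.0, 236.0]), (8, [236.0, 237.0]), (50, [294.0, 247.0])]
```

Emit:
{"name": "carry_out", "arguments": {"targets": [{"translation": [0, 0, 0], "twist": [0, 0, 0]}, {"translation": [0, 0, 0], "twist": [0, 0, 0]}, {"translation": [0, 0, 0], "twist": [0, 0, 0]}]}}

```text
t: 14.65
eef_pos: [0.5605, -0.0668, 0.1991]
orientation: [[0.123, 0.914, 0.388], [0.992, -0.113, -0.048], [0.0, 0.391, -0.92]]
force: [-3.5, -0.3, 1.3]
opening: 0.124
gripper_force: 60.0
```

Run:
```python
from h import *
S=slugs()
cv2.imwrite('pics/s7.png',cv2.resize(S['image'][195:255,215:295],(800,600),interpolation=cv2.INTER_CUBIC)[:,:,::-1])
```

```text
[(12, [225.0, 190.0]), (4, [288.0, 185.0]), (8, [296.0, 185.0]), (92, [306.0, 191.0]), (3, [263.0, 212.0]), (4, [266.0, 212.0]), (8, [232.0, 226.0]), (5, [309.0, 235.0]), (3, [229.0, 236.0]), (3, [238.0, 236.0]), (4, [234.0, 237.0]), (50, [294.0, 247.0])]
```

View pics/s7.png

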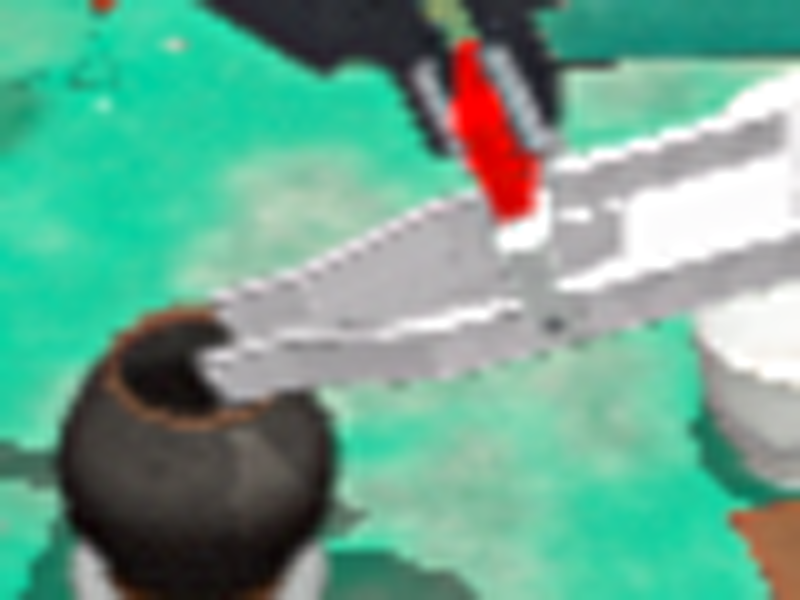

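The chute looks empty, with no copper between the spout at crop (200,360) and the back. The near wall and the bridge hide a little of the floor, so I'll tip further to make sure.

Emit:
{"name": "carry_out", "arguments": {"targets": [{"translation": [0, -3.3, -6.0], "twist": [-4, 0, 0]}, {"translation": [0, -7.0, -11.7], "twist": [-8, 0, 0]}, {"translation": [0, -11.2, -17.2], "twist": [-12, 0, 0]}, {"translation": [0, -11.2, -17.2], "twist": [-12, 0, 0]}, {"translation": [0, -11.2, -17.2], "twist": [-12, 0, 0]}]}}

```text
t: 15.32
eef_pos: [0.5432, -0.0648, 0.2103]
orientation: [[0.122, 0.814, 0.568], [0.992, -0.1, -0.07], [-0.0, 0.572, -0.82]]
force: [-5.1, -0.4, 1.0]
opening: 0.135
gripper_force: 60.5
```

Run:
```python
from h import *
plan([.5847,-.0698,.165],-7.1,0)
S=slugs();T=env.capture('top')
for p in(S,T): print([(np.array(d['at']),round(d['confidence'],2)) for d in env.search_frame(p,'slug1')])
```

```text
t 15.32 pos [ 0.5432 -0.0648  0.2103] F [-5.1079 -0.4134  1.0292] M [-0.1955  1.6675 -0.0859] op 0.135 gf 60.5
yaw_y -7.024462622950134 pitch -34.90092661313295 roll -0.014321762718243886 j [-0.339  -0.4084  2.2651  0.1924  0.6959 -0.3268]
shift [ 0.1  8.4 61.1] twist [34.9  -0.01  0.07]
[(4, [288.0, 185.0]), (8, [296.0, 185.0]), (93, [306.0, 191.0]), (4, [255.0, 204.0]), (5, [259.0, 207.0]), (6, [256.0, 209.0]), (6, [230.0, 227.0]), (14, [232.0, 236.0]), (5, [309.0, 235.0]), (50, [294.0, 247.0])]
[]
[(array([ 0.585 , -0.0675,  0.1937]), 0.63)]
```

Run:
```python
from h import *
S=env.capture('side');T=env.capture('top')
for p,n in((T,'T'),(S,'S')):
    u,v=proj(p,[.585,-.0675,.194]).round().astype(int); print(n,u,v)
    for r in range(v-6,v+7,1): print(' '.join('%02x%02x%02x'%tuple(p['image'][r,c]) for c in range(u-8,u+9)))
    print(n,[(np.array(d['at']),round(d['confidence'],2)) for m in('slug1','slug2','slug3') for d in env.search_frame(p,m)])
    for d in env.outline_of(p,'slug1'): 
        vv,uu=np.nonzero(d['region']);print('mask',len(uu),uu.mean(),vv.mean(),p['image'][d['region']].mean(0))
```

```text
T 321 181
446352 455c50 a9abaa c7c9c9 d9d8d8 dcdddd dcdddc d9dad9 d6d8d7 d8d9d8 dbdcdb dbdbda dbdbda dee0df dadbda dcdddc dbdcdb
33614e 374942 e3e5e5 c0c1c0 d6d6d6 dcdddd dbdbdb d8d8d8 d7d8d7 d9dbd9 dcdddd dbdcdb dcdddc dddfde dbdcdb dcdddd d9dbda
2a614a 344940 e1e3e2 dfe0de dbdddb dddddc dadbda d9d8d8 d8d8d7 d8dad9 dcdcdb dbdcda dddedd dcdddb dcdcda dddddd d9dad9
2c5b49 515755 cccdcc dbdcdb dbdcdb dcdddc d8dad9 d8d8d8 d9d8d8 d9dad9 dbdcda dadbda dfdfde dbdbda dbdcdb dcdcdb d9d8d8
285747 979a99 bfc0c0 d8d8d8 dcdddd dcdedd d9dbda d8d9d8 d8d8d7 dadada dbdbda dbdbda dedede d9dcda dbdcdb dbdcda d8dad9
2e473e dde0e0 cbcccb d6d8d7 dcdedd dbdcdc d8d9d8 d6d7d6 d8d8d7 dcdcdb dbdcda dcdddb dcdedd dadcdb dddede dadad9 d8d8d8
253c33 e2e4e3 dfe0df dcdcdb dddddd dbdbdb d9d9d7 d6d8d6 d8d7d8 dadadb d8dad9 dcdcdb dcdddc dbdcdb dededd d9d9d9 d9dad9
454e49 d4d5d4 dcdcdb dbdcdb dddedc d9dbda d7d8d6 d6d8d7 d8dad8 dbdbda dadbda dcdedd d9dad9 dcdddb dbdcdb d7d9d8 d9dad9
787c7a c1c2c1 d9d8d8 dddddc dddfde d9dbda d8d8d7 d6d7d6 dadbd9 dadbda d9dbda dddedd d9dbd9 dbdddd dbdbdb d8d8d7 dbdcda
a8abaa c9cac9 d8d9d
[... 1453 characters left out ...]
9f8f8 f8f7f8 f8f7f7 f8f8f8 f7f6f7 fcfbfc fffeff ffffff fcfbfb d7d3d5 aba7a9 aaa7aa a6a4a7
faf9f9 faf8f9 f9f8f8 f8f7f7 f8f6f7 f8f8f8 f8f7f7 f3f2f3 e5e3e4 ffffff fbf8fa c3bfc0 9f9d9e a8a6a8 a7a6a8 acabad ada9aa
f9f8f8 f8f7f8 f8f6f7 f8f6f7 f8f7f7 f8f7f7 f5f4f5 ffffff f7f5f6 b7b4b7 969596 9f9c9f a4a1a3 adaaac aeabad acaaad aca8ab
f7f6f7 f7f6f7 f9f8f8 f9f8f8 f7f5f5 ffffff f4f1f3 b6b3b6 979296 9d9b9d 9f9ea0 a7a5a6 aeacac b2aeb1 aea9ab b1aaae b4adb0
fbfafa fcfcfd fbfafb ffffff f0edee b8b4b5 a09da0 a8a5a7 a4a2a4 a6a3a5 aaa7a8 b1abae b1acaf b5afb2 b5afb1 b7b6b8 bbc5c1
S [(array([ 0.6754, -0.1093,  0.0226]), 0.21), (array([ 0.6754, -0.1093,  0.0226]), 0.21), (array([ 0.6754, -0.1093,  0.0226]), 0.21)]
```

No copper at that spot in either view, so that was a false detection and the chute is empty. Lifting clear and levelling.

Emit:
{"name": "carry_out", "arguments": {"targets": [{"translation": [0, 6, -8], "twist": [0, 0, 0]}, {"translation": [0, 13, -19], "twist": [2, 0, 0]}, {"translation": [0, 20, -12], "twist": [11, 0, 0]}, {"translation": [0, 27, 5], "twist": [21, 0, 0]}, {"translation": [0, 32, 18], "twist": [30, 0, 0]}]}}

```text
t: 16.65
eef_pos: [0.5822, -0.0694, 0.2156]
orientation: [[0.123, 0.989, 0.085], [0.992, -0.123, -0.011], [-0.0, 0.086, -0.996]]
force: [-0.2, -0.1, -1.5]
opening: 0.127
gripper_force: 59.4
```

Run:
```python
from h import *
plan([.55,.0,.215],0)
plan([.495,.075,.2],8)
```

```text
t 16.65 pos [ 0.5822 -0.0694  0.2156] F [-0.1633 -0.1172 -1.5278] M [ 0.0012  0.0542 -0.0149] op 0.127 gf 59.4
yaw_y -7.067699040620746 pitch -4.920544830314091 roll -0.023608019823028417 j [-0.2596  0.0727  1.7233  0.0118  1.2604 -0.1394]
shift [ 64.9 -40.3  -2.9] twist [ 4.91  0.33 -7.06]
t 16.65 pos [ 0.5822 -0.0694  0.2156] F [-0.1633 -0.1172 -1.5278] M [ 0.0012  0.0542 -0.0149] op 0.127 gf 59.4
yaw_y -7.067699040620746 pitch -4.920544830314091 roll -0.023608019823028417 j [-0.2596  0.0727  1.7233  0.0118  1.2604 -0.1394]
shift [ 132.6 -105.2    6.5] twist [  4.89   0.67 -15.06]
```

Emit:
{"name": "carry_out", "arguments": {"targets": [{"translation": [20, -16, -1], "twist": [1.5, 0.1, -2.3]}, {"translation": [50, -40, 0], "twist": [3, 0.3, -5.7]}, {"translation": [85, -67, 2], "twist": [4, 0.4, -9.7]}, {"translation": [115, -91, 4], "twist": [4.8, 0.6, -13]}, {"translation": [132.5, -105, 6.5], "twist": [4.9, 0.7, -15]}]}}

```text
t: 17.27
eef_pos: [0.4919, 0.0773, 0.1994]
orientation: [[-0.142, 0.99, 0.004], [0.99, 0.142, 0.002], [0.001, 0.004, -1.0]]
force: [0.8, 0.9, -2.4]
opening: 0.132
gripper_force: 59.9
```

Run:
```python
from h import *
plan([.495,.075,.055],8)
S=env.capture('side')
for n in('grip','spout_tip','slug1','wood_block','tea_cup'): print(n,[(np.array(d['at']),round(d['confidence'],2)) for d in env.pinpoint(S,n)[:2]])
```

```text
t 17.27 pos [0.4919 0.0773 0.1994] F [ 0.7784  0.9127 -2.3915] M [-0.0446 -0.0306 -0.0547] op 0.132 gf 59.9
yaw_y 8.161070337020044 pitch -0.24356640157372858 roll 0.0691239093443753 j [-0.0039 -0.0647  1.8899  0.0019  1.3124 -0.1468]
shift [ -2.9   2.1 144.4] twist [ 0.24 -0.07  0.16]
grip [(array([0.4941, 0.0743, 0.2084]), 0.81)]
spout_tip [(array([0.3906, 0.0619, 0.152 ]), 0.73), (array([0.47  , 0.3606, 0.0011]), 0.32)]
slug1 []
wood_block [(array([ 0.6794, -0.1019, -0.0015]), 0.59)]
tea_cup [(array([0.6659, 0.0429, 0.0014]), 0.9)]
```

Emit:
{"name": "carry_out", "arguments": {"targets": [{"translation": [0, 0, 25], "twist": [0.2, 0, 0]}, {"translation": [0, 0, 65], "twist": [0.2, 0, 0]}, {"translation": [0, 0, 105], "twist": [0.2, 0, 0]}, {"translation": [0, 0, 135], "twist": [0.2, 0, 0]}, {"translation": [0, 0, 146], "twist": [0.2, 0, 0]}]}}

```text
t: 18.2
eef_pos: [0.492, 0.0744, 0.0508]
orientation: [[-0.137, 0.991, -0.005], [0.991, 0.137, 0.0], [0.001, -0.005, -1.0]]
force: [-0.5, -0.5, -1.7]
opening: 0.128
gripper_force: 59.8
```

Emit:
{"name": "carry_out", "arguments": {"targets": [{"translation": [0, 0, 2], "twist": [0, 0, 0]}, {"translation": [0, 0, 4], "twist": [0, 0, 0]}, {"translation": [0, 0, 6], "twist": [0, 0, 0]}, {"translation": [0, 0, 6], "twist": [0, 0, 0]}]}}

```text
t: 18.7
eef_pos: [0.4934, 0.0752, 0.0472]
orientation: [[-0.139, 0.99, -0.001], [0.99, 0.139, 0.0], [0.0, -0.001, -1.0]]
force: [0.0, 0.2, -2.0]
opening: 0.129
gripper_force: 59.8
```

Emit:
{"name": "carry_out", "arguments": {"targets": [{"translation": [0, 0, 1], "twist": [0, 0, 0]}, {"translation": [0, 0, 2], "twist": [0, 0, 0]}, {"translation": [0, 0, 2], "twist": [0, 0, 0]}]}}

```text
t: 19.08
eef_pos: [0.4933, 0.0752, 0.0459]
orientation: [[-0.139, 0.99, -0.002], [0.99, 0.139, 0.0], [0.0, -0.002, -1.0]]
force: [-6.7, -0.9, 9.4]
opening: 0.13
gripper_force: 61.6
```

Emit:
{"name": "carry_out", "arguments": {"targets": [{"translation": [0, 0, 0.7], "twist": [0, 0, 0]}, {"translation": [0, 0, 0.7], "twist": [0, 0, 0]}]}}

```text
t: 19.32
eef_pos: [0.4933, 0.0752, 0.0459]
orientation: [[-0.139, 0.99, -0.002], [0.99, 0.139, 0.0], [0.0, -0.002, -1.0]]
force: [-8.2, -0.5, 15.0]
opening: 0.127
gripper_force: 62.6
```

Emit:
{"name": "carry_out", "arguments": {"targets": [{"translation": [0, 0, -1.5], "twist": [0, 0, 0]}, {"translation": [0, 0, -1.5], "twist": [0, 0, 0]}]}}

```text
t: 19.58
eef_pos: [0.4934, 0.0752, 0.0459]
orientation: [[-0.139, 0.99, -0.001], [0.99, 0.139, 0.0], [0.001, -0.001, -1.0]]
force: [-2.3, -0.0, 5.3]
opening: 0.129
gripper_force: 61.0
```

Emit:
{"name": "carry_out", "arguments": {"targets": [{"translation": [0, 0, 0], "twist": [0, 0, 0]}, {"translation": [0, 0, 0], "twist": [0, 0, 0]}, {"translation": [0, 0, 0], "twist": [0, 0, 0]}, {"translation": [0, 0, 0], "twist": [0, 0, 0]}], "claw": 0.5}}

```text
t: 20.08
eef_pos: [0.4929, 0.0751, 0.0452]
orientation: [[-0.139, 0.99, -0.002], [0.99, 0.139, 0.0], [0.001, -0.002, -1.0]]
force: [0.3, -0.7, -0.7]
opening: 0.501
gripper_force: 0.0
```

Emit:
{"name": "carry_out", "arguments": {"targets": [{"translation": [0, 0, -10], "twist": [0, 0, 0]}, {"translation": [0, 0, -35], "twist": [0, 0, 0]}, {"translation": [0, 0, -75], "twist": [0, 0, 0]}, {"translation": [0, 0, -120], "twist": [0, 0, 0]}, {"translation": [0, 0, -160], "twist": [0, 0, 0]}]}}

```text
t: 20.7
eef_pos: [0.4935, 0.0751, 0.2079]
orientation: [[-0.139, 0.99, -0.001], [0.99, 0.139, 0.0], [0.0, -0.001, -1.0]]
force: [1.0, 0.3, -0.3]
opening: 0.504
gripper_force: 0.0
```

Emit:
{"name": "carry_out", "arguments": {"targets": [{"translation": [-25, -20, -10], "twist": [0, 0, 0]}, {"translation": [40, -30, -20], "twist": [0, 0, 0]}, {"translation": [85, -40, -25], "twist": [0, 0, 0]}, {"translation": [130, -40, -30], "twist": [0, 0, 0]}, {"translation": [160, -40, -30], "twist": [0, 0, 0]}]}}

```text
t: 21.32
eef_pos: [0.4314, 0.2298, 0.2371]
orientation: [[-0.14, 0.99, -0.0], [0.99, 0.14, 0.001], [0.001, 0.0, -1.0]]
force: [0.4, -0.4, -0.4]
opening: 0.499
gripper_force: 0.0
```

Run:
```python
from h import *
plan([.495,.075,.055],8)
for c in('side','top'):
  S=env.capture(c); save(S,c+'9')
  for n in('chute','grip','spout_tip','wood_block','tea_cup','flat_pliers','jar_stand'): print(c,n,[(np.array(d['at']),round(d['confidence'],2)) for d in env.pinpoint(S,n)[:2]])
  print([(np.array(d['at']),round(d['confidence'],2)) for d in env.search_frame(S,'slug1')])
  im=S['image'].astype(int)
  m=(im[...,0]>im[...,2]+45)&(im[...,1]>im[...,2]+8)&(im[...,0]>im[...,1]+25)
  n,l,st,ce=cv2.connectedComponentsWithStats(m.astype(np.uint8))
  for i in range(1,n):
    w=ray(S,ce[i],0.01)
    if st[i,4]>4 and .3<w[0]<.75 and -.25<w[1]<.2: print(st[i,4],ce[i].round(),w)
```

```text
t 21.32 pos [0.4314 0.2298 0.2371] F [ 0.4169 -0.4335 -0.3804] M [0.0411 0.0263 0.0325] op 0.499 gf 0.0
yaw_y 8.03500782990703 pitch -0.004764291196167101 roll 0.07418368019488128 j [ 0.3271 -0.1155  1.865   0.0013  1.3917  0.1867]
shift [-162.4   41.3  181.9] twist [ 0.   -0.07  0.04]
side chute [(array([ 0.48  ,  0.0713, -0.0029]), 0.7)]
side grip [(array([0.4954, 0.0725, 0.0541]), 0.6)]
side spout_tip [(array([0.3908, 0.0616, 0.0005]), 0.82)]
side wood_block [(array([ 0.6763, -0.0992,  0.    ]), 0.61)]
side tea_cup [(array([ 0.6677,  0.0389, -0.0021]), 0.95)]
side flat_pliers [(array([ 0.4714,  0.3616, -0.0007]), 0.5)]
side jar_stand [(array([ 0.4797, -0.0629, -0.0032]), 0.74)]
[]
28 [239. 216.] [0.4971 0.1545 0.01  ]
22 [181. 221.] [0.3096 0.1375 0.01  ]
46 [233. 229.] [0.4743 0.0861 0.01  ]
11 [241. 233.] [0.4995 0.0651 0.01  ]
37 [314. 240.] [0.7215 0.0234 0.01  ]
125 [296. 251.] [ 0.6596 -0.0219  0.01  ]
8 [236. 256.] [ 0.48   -0.0356  0.01  ]
281 [307. 269.] [ 0.6802 -0.0985  0.01  ]
top chute [(array([0.4794, 0.0685, 0.0007]), 0.58)]
top grip [(array([0.4927, 0.0777, 0.0603]), 0.59)]
top spout_tip [(array([ 0.3996,  0.058 , -0.0014]), 0.94)]
top wood_block [(array([ 0.4805, -0.0608, -0.0016]), 0.74), (array([ 0.6789, -0.1068, -0.0011]), 0.48)]
top tea_cup [(array([0.6683, 0.0371, 0.0006]), 0.77)]
top flat_pliers [(array([ 0.4703,  0.3628, -0.0005]), 0.67)]
top jar_stand [(array([ 0.4782, -0.0612,  0.0005]), 0.91), (array([0.6663, 0.0388, 0.0021]), 0.46)]
[]
23 [285. 145.] [0.7216 0.0274 0.01  ]
215 [324. 158.] [ 0.6795 -0.105   0.01  ]
98 [299. 163.] [ 0.6602 -0.0209  0.01  ]
395 [242. 267.] [0.3126 0.1579 0.01  ]
10 [274. 211.] [0.497  0.0597 0.01  ]
12 [314. 215.] [ 0.4876 -0.0759  0.01  ]
5 [322. 218.] [ 0.4791 -0.1018  0.01  ]
36 [311. 222.] [ 0.4649 -0.0656  0.01  ]
```

Run:
```python
from h import *
for f in('top0','top9'):
    im=cv2.imread(f'pics/{f}.png')[:,:,::-1]
    print(f); [print(' '.join('%02x%02x%02x'%tuple(im[r,c]) for c in range(308,322))) for r in range(211,226)]
```

```text
top0
2f2d28 312f29 352b24 473326 7c563f 4d3527 3e2d21 3e2d21 916e53 966f54 584132 38312a 2f2b28 2b2925
2f2c28 453429 835b43 4c3528 1c140f 120d0d 130c0b 110d0b 060404 080505 3a291f 5c4232 43382e 2f2c27
352920 543b2b 261914 140e0b 150e0d 15100e 140e0b 16100e 0c0907 0a0705 080706 241a14 694b39 443830
644432 2d1e18 120c0b 140f0d 15100e 15100e 17100e 15100d 16100d 0c0a08 090805 080705 241a15 513b2c
34241a 18110d 15100d 16100e 16100e 160e0e 140e0a 16100e 17110f 0e0a08 0a0707 090505 080705 52392c
2e1f16 15100c 140e0c 16100f 130f0b 16100f 15100e 160e0e 150f0d 160f0f 0b0707 060403 080505 0f0d09
241912 130d0b 150f0c 15100f 15100e 16100f 15110e 150f0e 150f0d 16110f 0c0a07 0a0605 090705 070505
19120e 150f0e 140e0d 171110 150f0d 150f0d 15110e 15100e 15100e 16110f 0d0a09 050403 060505 080405
1d130e 140f0c 15100f 140e0d 140f0e 161010 15100e 140e0c 130f0c 14100e 0d0a09 070604 050505 070403
231913 130e0b 15100e 130e0b 14100d 130e0b 140e0e 15110e 15100d 0b0908 0c0906 0a0706 060505 100e0a
39271c 150f0c 140f0c 130e0b 15100e 150f0d 130d0b 150f0b 140f0d 0d0a08 0a0807 0a0607 080706 2b1e17
402e23 1d1411 161
[... 1149 characters left out ...]
 050403 0a0807
44271c 5a3221 603524 2d1b14 181110 140f0c 15100e 15110e 16110f 140e0d 100e0c 080505 080405 090504
ad603f e28453 e98c59 81462e 2d1b14 301c14 271813 17110d 17120f 0d0c0b 0c0907 090607 080605 0d0c08
b96b46 a4603c ce774c 835133 7e462e b2623f 8e4e33 3c2219 17110e 0d0a08 0c0908 090606 0a0806 2d1f19
513626 eab877 f2bc7a f2c682 e5905b e58554 e48453 8d4e32 291610 0c0908 0b0708 070505 0e0c09 573b2c
6a4b36 d59764 efb577 f1b575 de8654 e18051 e28353 6b3b26 170f0c 0d0a0a 090807 0f0b08 2f2219 5c4231
3a3028 674834 d59562 edb475 a96b44 bb6a42 82462d 2b1710 0b0507 120e0b 17110c 3f2d21 5c4332 3b332d
2f2d27 433931 5a4031 614432 3f2b1f 3c281d 322017 261912 1a120e 36251d 5e4230 5c4536 37302c 312e2a
```

```bash
python3 -c "
from h import *
print(env.finish_job())"
```

```text
the job is handed in; nothing more can be done
None
```

The job is handed in after about 21 s of robot time: the slugs slid into the jar, where the top camera shows copper and none shows elsewhere. The empty chute is flat on the bench beside the stand and released, and the cup, block and pliers are where they started.

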